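Open the tight liner tin in its holder

ROBOT

A 6-joint arm with a two-finger parallel gripper is mounted at the origin on the work surface. World frame = base frame: x ahead of the robot, y to its left, z up, the work surface at z = 0. Lengths are in m, angles in rad, forces in N, time in s.
With the tool pointing down it reaches from about 0.3 to 0.75 m from the base axis. Payload 8.5 kg.
Tool frame: the origin (TCP) lies on the centre line of the jaws, within the pads' length; the fingertips stand tips_ahead ahead of it and the grasp point (between the pads) lies 6 mm ahead of it (tips_ahead is the distance from the TCP to the fingertips, in m); z points along the fingers, y is the line along which they close (so a half turn about z gives the same grasp; the last joint's range is limited). The gripper opens to 85 mm and grips with 20 to 120 N. Pads are 22 mm wide; open, the fingers measure 114 mm over their backs; the gripper's body (76 mm by 85 mm) begins 54 mm behind the grasp point. The pads swing forward as they close: fully open they stand 13 mm farther back than shut.
Start: joints at [-1.458, 0.381, 1.297, -0, 1.464, -0.215], TCP at [0.177, -0.521, 0.256] pointing down, gripper open.
Joint ranges: [-3.11, 3.11], [-0.89, 2.33], [0.22, 2.48], [-1.42, 4.56], [0.17, 2.85], [-2.88, 2.88]. Speed limits (rad/s): [2.39, 2.39, 3.14, 3.14, 3.14, 3.14].

INTERFACE

Orientations are given as a unit quaternion [x, y, z, w].
In Python, from bench import sense, get_image, job_done, tips_ahead gives the robot as it stands.
- The arm moves only by the shell command python3 -m creep 'ROWS'. ROWS is a JSON object of lists of equal length, an entry for each row: "translation": the shift along the tool's x, y, z scaled (see below), a list of three; "dr": the turn, a rotation vector about the tool's x, y, z scaled (see below), a list of three; "fingers": the closure, from 0 (fully open) to 1 (shut). A call has exactly 8 rows; each row shifts and turns the commanded pose from where the row before left it, along the tool's axes as they then stand; what a row does not reach is not made up. The controller multiplies each number of a shift by 0.075 m and each number of a turn by 90 degrees. A row lasts 1/12 s, in which the tool goes at most 41.7 mm and 7.16 degrees, less where a joint would pass 70% of its speed; a pose out of reach is approached as far as the arm can. A call with a number of a shift or a turn outside -1 to 1 is refused whole. A call with a gripper value outside its range is refused whole. The fingers move at their own pace and stop on an object; the grip force is fixed at half the most. Time passes only in rows, so rows that do not move let the fingers close, or fill a call up. It gives the time, the measured TCP pose, the force, the opening and the grip force at its end, in the units of the state.
- sense(): the state, without advancing time (a new reading comes with each control period).
- get_image(name): name is "side" or "top"; returns a dict with "pixels" (480x640x3 uint8, red, green, blue), "range_z" (480x640 float32, m along the optical axis (not along the pixel's ray), 0 where there is no reading), "mtx" (3x3 intrinsics, pixels), "world_to_cam" (4x4, takes a point from world to camera coordinates). Camera axes: x right, y down, z forward; pixel columns grow to the right and rows downward; lengths in m; the calibration is good to about 2 mm. A picture is of the moment at which its call begins.
- job_done(): hands the job in; it is judged then, once.
The state is a dict: "time_s": time; "joint_pos": joint angles; "qd": joint speeds; "joint_efforts": joint torques, N m; "position": TCP position; "tool_rot": TCP orientation; "contact_force": force on the tool from outside, world axes, zero at the start; "moment": the same for the moment, N m; "width": finger opening in m; "grip_force": force on a finger pad.
Only numpy, scipy, OpenCV 4.12 (cv2) and the standard library are available. Lean on these libraries where they do the work, as an engineer would, in place of code of your own. Each camera call takes 0.05 s, during which the arm holds its last target. There are 200 camera calls.

TASK

Open the square tin of glass-painting liners: first slide the holder's steel fork fully home over the tin's foot so that the tin is held down, then draw the tight teal lid straight up off it. Set the lid down, upright with its open mouth downwards and without dropping it, in the middle of the blue tile, and let go. Leave the fork home, the tin in its holder, and everything else on the table where it is.

Things in the scene. Friction and masses are not known exactly. Their poses are not given: they have to be found in the camera images.
- holder_seat (a point): Centre of the place where the tin stands, on top of the holder's 6 mm thick wooden board (112 mm along its x, 260 mm along its y, from y = -210 to +50 mm of this point; fixed to the table). Its z is up; its +y is the way the fork slides to close; its x is across. The tin stands between 6 mm high kerbs with about 1.5 mm play each side.
- fork (a joint): Travel of the flat steel two-tined fork along the holder's +y, in m: starts between 0 and 0.012 (open, tines clear of the tin's foot) and is fully home at its stop at 0.07, with a tine over the foot on each side of the tin. Sliding it takes about 2.5 N of friction; it stays where it is left.
- fork_grip (a point): Middle of the pinch height of the fork's upright red grip block, 18 mm wide along the holder's x, 22 mm along its y, top 15 mm above this point; the flat fork below it ends 36.5 mm below this point. It lies 163 mm from the seat's centre along the holder's -y when the fork reads 0, and 93 mm when it is home; same axes as the holder.
- tin: The tin's lower part, loose, standing in the holder, with the same yaw as the holder to within the play. Origin: centre of its underside. Foot flange 80 x 80 mm, 6 mm thick; bright metal body 60 x 60 mm up to a shoulder 45 mm above the origin; then a narrower neck 52 x 52 mm up to 105 mm, which the lid covers; upright coloured liner tubes inside reach 113 mm. About 0.36 kg: unheld, it would come up with the lid.
- lid_center (a point): Centre (half-way up) of the loose teal square lid with a thin gold band near its mouth: 60 x 60 mm outside, 75 mm high, about 0.11 kg; mouth 37.5 mm below this point, flat top 37.5 mm above. It stands on the tin's shoulder (this point 82.5 mm above the tin's origin) with the same yaw as the tin, and overlaps the neck by 60 mm; spring leaves on the neck hold it with roughly 6 to 10 N along about the first 55 mm of the pull.
- blue_tile_top (a point): Centre of the top face of the blue square tile, 130 x 130 mm, 6 mm thick, fixed; its axes are along its edges, z up. There is a terracotta tile of the same size on the table too, which is not the one.
- tumbler_blue: Bystander, loose: blue glass tumbler, 74 mm across, 85 high; origin at the centre of its underside.
- tumbler_clear: Bystander, loose: clear glass tumbler, 74 mm across, 85 high; origin at the centre of its underside.
- atomiser: Bystander, loose: slim glass spray bottle with brass cap, 34 mm across, 125 high; origin at the centre of its underside.
- bud_jar: Bystander, loose: glass jar with white lid, 80 mm across, 85 high; origin at the centre of its underside.
- tape: Bystander, loose: yellow roll of tape lying flat, 66 mm across, 18 high; origin at the centre of its underside.
- marker: Bystander, loose: brown marker pen lying flat along its own y, about 145 mm long, 13 wide; origin at the centre of its underside.
- lid: The same lid's own frame: origin at the centre of its open mouth, z up through its flat top, x and y square to its walls.
There are look-alikes about, which are no part of the job. What is shaped like the lid but purple is not meant.

How it is judged:
By the outcome, as a careful person would: the job done as asked, in the order asked, and still so for the second after the job is handed in, with the robot touching nothing.
It also fails if it takes over 54 s, if anything falls off the work surface, if the arm or the gripper's body presses on something with over 40 N, if the wrist force passes 120 N, or if a joint passes its speed limit or range.

## Working session

There is one attempt and no reset: what is moved stays moved. The work goes in short steps, Python scripts to look and compute and a shell command to move; the robot and the scene stay as the last step left them, time stands still between calls to the robot, and variables do not carry over. Pictures are saved under pics/ and viewed, at most 10 in all, crops included, and the job is handed in when it is done.

```bash
mkdir -p pics; ls
python3 - <<'E'
from bench import *
import cv2,numpy as np
print(sense(), tips_ahead)
for n in("top","side"):
    g=get_image(n); np.savez(f"pics/{n}.npz",**g); cv2.imwrite(f"pics/{n}0.png",g["pixels"][:,:,::-1]); print(g["world_to_cam"].round(3).tolist(),g["mtx"].tolist())
E
```

```text
pics
{'time_s': 0.0, 'joint_pos': array([-1.45830306e+00,  3.81207449e-01,  1.29829102e+00, -4.62757296e-05,
        1.46356787e+00, -2.15271031e-01]), 'qd': array([ 0.00043574,  0.00028907, -0.00114943,  0.00040337, -0.00016835,
        0.0016726 ]), 'joint_efforts': array([-1.53200257e-03, -4.48465848e+01, -2.31276852e+01, -2.10901644e-04,
        4.75806810e-03, -1.14307710e-05]), 'position': array([ 0.17703229, -0.52045273,  0.25569539]), 'tool_rot': array([ 9.86600674e-01,  1.63151975e-01,  1.48762546e-05, -7.37054902e-04]), 'contact_force': array([-0.13187778, -0.58048965,  0.13548518]), 'moment': array([ 0.025484  ,  0.03013721, -0.0027342 ]), 'grip_force': 0.0, 'width': 0.08522467531413926} 0.025
[[-0.003, -1.0, 0.021, -0.027], [-0.983, -0.001, -0.181, 0.532], [0.181, -0.021, -0.983, 1.078], [0.0, 0.0, 0.0, 1.0]] [[498.9817986151651, 0.0, 320.0256907138318], [0.0, 498.9817986151651, 237.34377137300046], [0.0, 0.0, 1.0]]
[[-0.947, -0.32, -0.017, 0.475], [-0.221, 0.689, -0.69, 0.181], [0.232, -0.65, -0.723, 0.932], [0.0, 0.0, 0.0, 1.0]] [[512.1648500081089, 0.0, 318.4022271960769], [0.0, 512.1648500081089, 247.85364894321134], [0.0, 0.0, 1.0]]
```

View pics/top0.png

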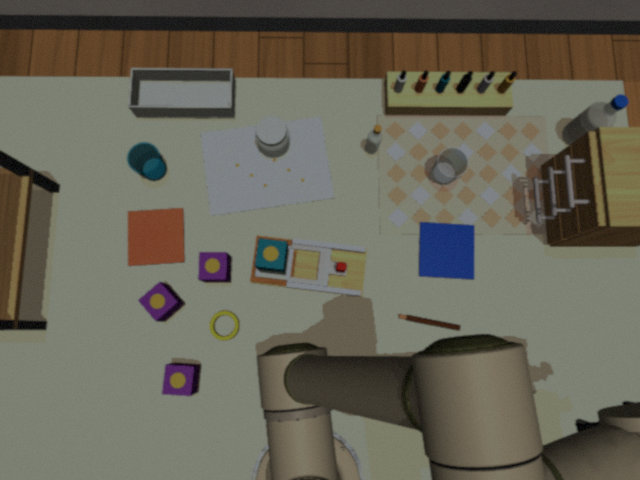

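View pics/side0.png

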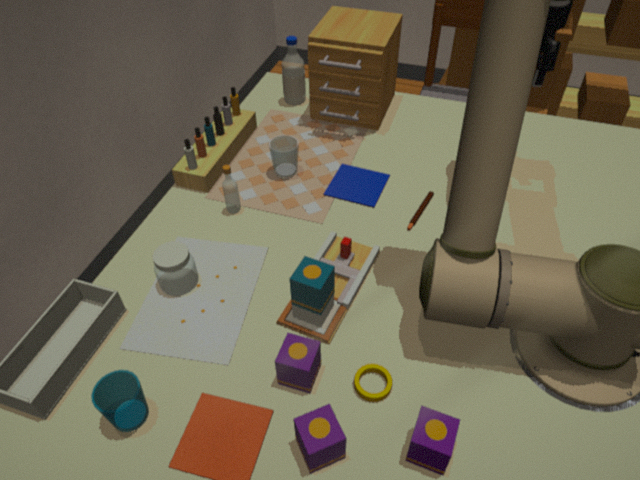

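The top view shows the teal lid at about (272,254), the red grip at (341,267), the blue tile at (447,250). The holder points left, so the fork closes towards world +y. The purple lids are at (213,266), (158,301) and (180,379). The side view agrees.

```bash
cat > h.py <<'E'
import numpy as np,cv2
def cloud(g):
    h,w=g["range_z"].shape; v,u=np.mgrid[:h,:w]; K=g["mtx"]; z=g["range_z"]
    P=np.stack([(u-K[0,2])*z/K[0,0],(v-K[1,2])*z/K[1,1],z],-1); T=np.linalg.inv(g["world_to_cam"])
    return P@T[:3,:3].T+T[:3,3]
def rect(m,P,name):
    p=P[m]
    if len(p)<5: print(name,len(p));return
    r=cv2.minAreaRect((p[:,:2]*1000).astype(np.float32)); print(name,len(p),"rect",np.round(r[0],1),np.round(r[1],1),round(r[2],1),"median",np.round(np.median(p,0)*1000,1),"zrange",np.round(np.percentile(p[:,2],[5,95])*1000,1))
def report(g):
    P=cloud(g); c=cv2.cvtColor(g["pixels"],cv2.COLOR_RGB2HSV).astype(int); H,S,V=c[...,0],c[...,1],c[...,2]; X,Y,Z=P[...,0],P[...,1],P[...,2]
    ok=g["range_z"]>0
    near=ok&(X>.3)&(X<.65)&(Y<.22)&(Y>-.2)
    rect(near&(H>80)&(H<105)&(S>100)&(Z>.05),P,"teal all")
    rect(near&(Z>.12)&(Z<.2),P,"lid top")
    rect(near&((H<8)|(H>172))&(S>150)&(V>80)&(Z>.03)&(Z<.08),P,"grip")
    rect(ok&(H>108)&(H<125)&(S>150)&(Z<.02)&(X<.6)&(Y<-.1),P,"blue tile")
E
python3 - <<'E'
from h import *
for n in("top","side"):
    g=dict(np.load(f"pics/{n}.npz")); print(n); report(g)
g=dict(np.load("pics/top.npz")); cv2.imwrite("pics/c0.png",cv2.resize(g["pixels"][225:305,240:380,::-1],None,fx=5,fy=5,interpolation=cv2.INTER_CUBIC))
E
```

```text
top
teal all 640 rect [483.1  76.4] [59.7 59.2] 83.3 median [476.3  74.1 125.9] zrange [108.1 129.5]
lid top 841 rect [406.4  58.5] [234.3  75.7] 13.1 median [482.6  76.2 126.4] zrange [123.2 129.9]
grip 61 rect [463.9 -73.4] [17.9 16.2] 89.1 median [465.  -73.2  65.3] zrange [61.5 68.8]
blue tile 2775 rect [ 510.2 -325.2] [125.3 126.8] 86.3 median [ 509.6 -324.5    6.5] zrange [ 2.8 10. ]
side
teal all 801 rect [484.   79.8] [60.9 59.3] 82.5 median [476.5  92.6 124.9] zrange [ 79.  127.3]
lid top 970 rect [406.9  64.2] [230.7  74.7] 10.5 median [483.   80.5 125.6] zrange [122.8 128. ]
grip 60 rect [465.5 -69.1] [19.1 15.2] 83.6 median [464.7 -69.9  63.9] zrange [59.3 65.9]
blue tile 1672 rect [ 510.7 -322.4] [129.2 126.4] 87.0 median [ 509.  -317.6    5.3] zrange [2.6 8. ]
```

View pics/c0.png

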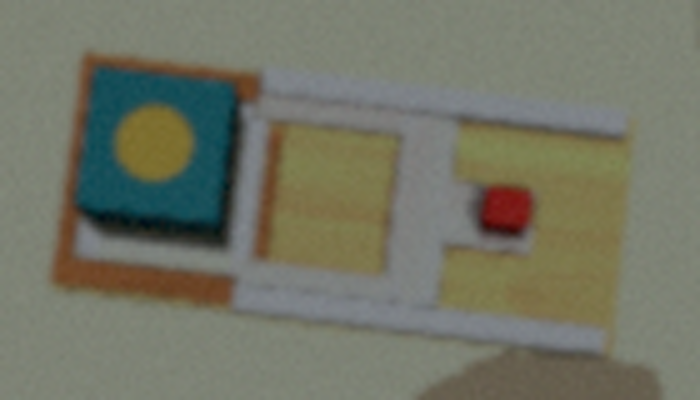

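The crop shows the holder with a yaw of about -7°, the tin at the left, the fork open, and the grip at crop (507,210). Lid centre is about (0.4835, 0.078), grip (0.4645, -0.0715) and tile (0.5105, -0.323). I'll turn first.

```bash
cat > d.py <<'E'
import sys,numpy as np
from bench import sense
from scipy.spatial.transform import Rotation as R
# d.py x y z yaw_of_tool_x : remaining shift and turn in tool units
x,y,z,yaw=map(float,sys.argv[1:]); s=sense(); r=R.from_quat(s["tool_rot"])
t=R.from_euler("z",yaw,degrees=True)*R.from_euler("x",180,degrees=True)
d=(r.inv().apply(np.array([x,y,z])-s["position"]))
dt=t.inv().apply(np.array([x,y,z])-s["position"])
print("shift units(now axes)",(d/.075).round(3),"(target axes)",(dt/.075).round(3),"turn units",((r.inv()*t).as_rotvec(degrees=True)/90).round(4))
print("t",round(s["time_s"],2),"pos",s["position"].round(4),"F",s["contact_force"].round(1),"w",round(s["width"],4),"grip",round(s["grip_force"],1),"j",s["joint_pos"].round(2))
E
python3 -m creep '{"translation":[[0,0,0],[0,0,0],[0,0,0],[0,0,0],[0,0,0],[0,0,0],[0,0,0],[0,0,0]],"dr":[[0,0,-0.079],[0,0,-0.079],[0,0,-0.079],[0,0,-0.079],[0,0,-0.079],[0,0,-0.079],[0,0,-0.079],[0,0,-0.079]],"fingers":[0,0,0,0,0,0,0,0]}'
python3 d.py 0.4645 -0.0715 0.16 83
```

```text
time_s: 0.77
position: [0.1771, -0.5205, 0.2559]
tool_rot: [0.788, 0.616, 0.0, -0.0]
contact_force: [0.2, -0.2, 0.1]
width: 0.0855
grip_force: 0.0
shift units(now axes) [6.735 2.272 1.285] (target axes) [6.41  3.074 1.279] turn units [-0.0001 -0.0006 -0.0776]
t 0.77 pos [ 0.1771 -0.5205  0.2559] F [ 0.2 -0.2  0.1] w 0.0855 grip 0.0 j [-1.46  0.38  1.3   0.    1.46 -1.21]
```

```bash
python3 -m creep '{"translation":[[0,0,0],[0,0,0],[0.4,0.19,0],[0.46,0.22,0],[0.46,0.22,0],[0.46,0.22,0],[0.46,0.22,0],[0.46,0.22,0]],"dr":[[0,0,-0.07],[0,0,-0.0076],[0,0,0],[0,0,0],[0,0,0],[0,0,0],[0,0,0],[0,0,0]],"fingers":[0,0,0.4,0.4,0.4,0.4,0.4,0.4]}' | head -3
python3 -m creep '{"translation":[[0.46,0.22,0],[0.46,0.22,0],[0.46,0.22,0],[0.46,0.22,0],[0.46,0.22,0],[0.46,0.22,0],[0.46,0.22,0],[0.3,0.15,0]],"dr":[[0,0,0],[0,0,0],[0,0,0],[0,0,0],[0,0,0],[0,0,0],[0,0,0],[0,0,0]],"fingers":[0.4,0.4,0.4,0.4,0.4,0.4,0.4,0.4]}' |head -3
python3 d.py 0.4645 -0.0715 0.11 83
```

```text
time_s: 1.43
position: [0.2995, -0.3305, 0.2562]
tool_rot: [0.752, 0.659, 0.0, -0.0]
time_s: 2.1
position: [0.4594, -0.0838, 0.2563]
tool_rot: [0.752, 0.66, 0.0, -0.0]
shift units(now axes) [0.17  0.046 1.951] (target axes) [0.171 0.047 1.951] turn units [ 0.     -0.0003 -0.005 ]
t 2.1 pos [ 0.4594 -0.0838  0.2563] F [ 0.6 -0.2  0.1] w 0.0511 grip 0.0 j [-0.44  0.23  1.51  0.    1.39 -0.31]
```

```bash
python3 -m creep '{"translation":[[0.1,0.03,0.2],[0.05,0.01,0.4],[0,0,0.4],[0,0,0.4],[0,0,0.4],[0,0,0.15],[0,0,0],[0,0,0]],"dr":[[0,0,-0.005],[0,0,0],[0,0,0],[0,0,0],[0,0,0],[0,0,0],[0,0,0],[0,0,0]],"fingers":[0.4,0.4,0.4,0.4,0.4,0.4,0.4,0.4]}' |head -3
python3 d.py 0.4645 -0.0715 0.0560 83
python3 - <<'E'
from bench import *
from h import *
g=get_image("side"); report(g); cv2.imwrite("pics/s1.png",cv2.resize(g["pixels"][210:350,260:420,::-1],None,fx=4,fy=4,interpolation=cv2.INTER_CUBIC))
E
```

```text
time_s: 2.77
position: [0.4629, -0.0759, 0.1101]
tool_rot: [0.749, 0.663, -0.0, -0.0]
shift units(now axes) [0.061 0.015 0.721] (target axes) [0.061 0.014 0.721] turn units [-0.0005 -0.0002 -0.0002]
t 2.77 pos [ 0.4629 -0.0759  0.1101] F [ 0.2 -0.3  0.4] w 0.0513 grip 0.0 j [-0.42  0.42  1.73 -0.    0.99 -0.29]
teal all 897 rect [461.3  19.2] [197.6  67.3] 70.3 median [473.3  92.5 124.8] zrange [ 79.2 127.3]
lid top 2490 rect [472.2   9.7] [201.8 136. ] 84.1 median [474.9 -58.4 144.5] zrange [123.6 192.6]
grip 63 rect [465.6 -69. ] [17.2 14.5] 77.8 median [465.  -66.3  63.2] zrange [43.2 65.7]
blue tile 342 rect [ 506.4 -323. ] [128.3 119.3] 85.3 median [ 463.9 -340.3    5.3] zrange [2.4 8. ]
```

View pics/s1.png

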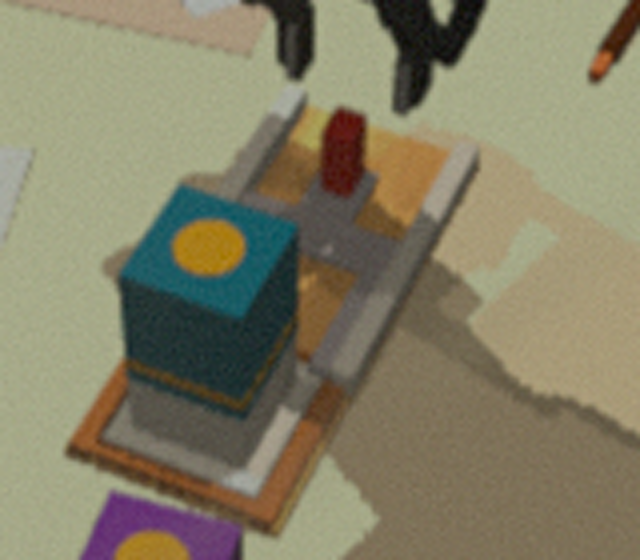

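The fingers, at crop (290,60) and (410,95), straddle the red grip at (345,150), and nothing is in the way. I'll descend and pinch.

```bash
python3 -m creep '{"translation":[[0.06,0.015,0.2],[0,0,0.2],[0,0,0.2],[0,0,0.12],[0,0,0],[0,0,0],[0,0,0],[0,0,0]],"dr":[[0,0,0],[0,0,0],[0,0,0],[0,0,0],[0,0,0],[0,0,0],[0,0,0],[0,0,0]],"fingers":[0.4,0.4,0.4,0.4,0.4,1,1,1]}'|head -3
python3 -m creep '{"translation":[[0,0,0],[0,0,0],[0,0,0],[0,0,0],[0,0,0],[0,0,0],[0,0,0],[0,0,0]],"dr":[[0,0,0],[0,0,0],[0,0,0],[0,0,0],[0,0,0],[0,0,0],[0,0,0],[0,0,0]],"fingers":[1,1,1,1,1,1,1,1]}'|head -1
python3 d.py 0.4718 -0.0142 0.0560 83
```

```text
time_s: 3.48
position: [0.4666, -0.0722, 0.0574]
tool_rot: [0.749, 0.663, 0.002, 0.003]
time_s: 4.15
shift units(now axes) [ 0.776 -0.022  0.017] (target axes) [ 0.776 -0.023  0.018] turn units [0.0035 0.0007 0.0008]
t 4.15 pos [ 0.4664 -0.0722  0.0574] F [ 6.2 -0.3  0.5] w 0.0169 grip 60.0 j [-0.41  0.51  1.79  0.    0.84 -0.28]
```

```bash
python3 -m creep '{"translation":[[0,0.024,0],[0.1,0,0],[0.12,0,0],[0.12,0,0],[0.12,0,0],[0.12,0,0],[0.1,0,0],[0,0,0]],"dr":[[0,0,0],[0,0,0],[0,0,0],[0,0,0],[0,0,0],[0,0,0],[0,0,0],[0,0,0]],"fingers":[1,1,1,1,1,1,1,1]}'|head -5
python3 d.py 0.4718 -0.0142 0.0560 83
```

```text
time_s: 4.82
position: [0.4729, -0.0203, 0.0573]
tool_rot: [0.748, 0.663, 0.001, 0.001]
contact_force: [0.6, 1.5, 7.7]
width: 0.0174
shift units(now axes) [ 0.079 -0.025  0.017] (target axes) [ 0.079 -0.025  0.017] turn units [0.0012 0.0001 0.0015]
t 4.82 pos [ 0.4729 -0.0203  0.0573] F [0.6 1.5 7.7] w 0.0174 grip 61.0 j [-0.29  0.51  1.78  0.    0.85 -0.17]
```

```bash
python3 -m creep '{"translation":[[0.04,0,0],[0.03,0,0],[0.03,0,0],[0.02,0,0],[0.02,0,0],[0,0,0],[0,0,0],[0,0,0]],"dr":[[0,0,0],[0,0,0],[0,0,0],[0,0,0],[0,0,0],[0,0,0],[0,0,0],[0,0,0]],"fingers":[1,1,1,1,1,1,1,1]}'|head -5
python3 d.py 0.4718 -0.0142 0.0560 83
```

```text
time_s: 5.48
position: [0.4739, -0.0125, 0.0573]
tool_rot: [0.748, 0.663, -0.001, 0.002]
contact_force: [-5.4, -14.5, 7.7]
width: 0.0171
shift units(now axes) [-0.025 -0.026  0.017] (target axes) [-0.025 -0.026  0.017] turn units [0.0009 0.0022 0.0014]
t 5.48 pos [ 0.4739 -0.0125  0.0573] F [ -5.4 -14.5   7.7] w 0.0171 grip 61.0 j [-0.28  0.51  1.78 -0.    0.85 -0.15]
```

```bash
python3 -m creep '{"translation":[[0.03,0,0],[0.02,0,0],[0,0,0],[0,0,0],[-0.06,0,0],[0,0,0],[0,0,0],[0,0,0]],"dr":[[0,0,0],[0,0,0],[0,0,0],[0,0,0],[0,0,0],[0,0,0],[0,0,0],[0,0,0]],"fingers":[1,1,1,1,1,0.4,0.4,0.4]}'|head -5
python3 -m creep '{"translation":[[0,0,-0.1],[0,0,-0.3],[0,0,-0.4],[0,0,-0.4],[0,0,-0.4],[0,0,-0.2],[0,0,0],[0,0,0]],"dr":[[0,0,0],[0,0,0],[0,0,0],[0,0,0],[0,0,0],[0,0,0],[0,0,0],[0,0,0]],"fingers":[0.4,0.4,0.2,0,0,0,0,0]}'|head -5
python3 d.py 0.4835 0.078 0.18 83
python3 - <<'E'
from bench import *
from h import *
g=get_image("side"); report(g); cv2.imwrite("pics/s2.png",cv2.resize(g["pixels"][210:350,260:420,::-1],None,fx=4,fy=4,interpolation=cv2.INTER_CUBIC))
E
```

```text
time_s: 6.15
position: [0.4736, -0.0112, 0.0563]
tool_rot: [0.748, 0.663, 0.0, 0.0]
contact_force: [-1.0, 0.5, -0.1]
width: 0.0511
time_s: 6.82
position: [0.4735, -0.0111, 0.1916]
tool_rot: [0.748, 0.663, 0.0, 0.001]
contact_force: [-0.5, 0.9, -0.6]
width: 0.0857
shift units(now axes) [ 1.196 -0.011  0.155] (target axes) [ 1.196 -0.013  0.155] turn units [0.0009 0.0001 0.0014]
t 6.82 pos [ 0.4735 -0.0111  0.1916] F [-0.5  0.9 -0.6] w 0.0857 grip 0.0 j [-0.27  0.31  1.61  0.    1.22 -0.15]
teal all 849 rect [466.3  43.9] [151.5  70.7] 65.5 median [477.1  97.3 124.7] zrange [ 75.4 127.5]
lid top 1105 rect [480.9  45. ] [129.8 111.5] 81.5 median [484.3  76.  125.9] zrange [122.9 194.2]
grip 48 rect [472.3 -12.9] [18.  13.5] 86.7 median [472.4 -11.3  64.3] zrange [61.2 67. ]
blue tile 388 rect [ 488.1 -323.6] [128.6  82.8] 87.2 median [ 470.9 -357.7    5.4] zrange [2.9 8. ]
```

View pics/s2.png

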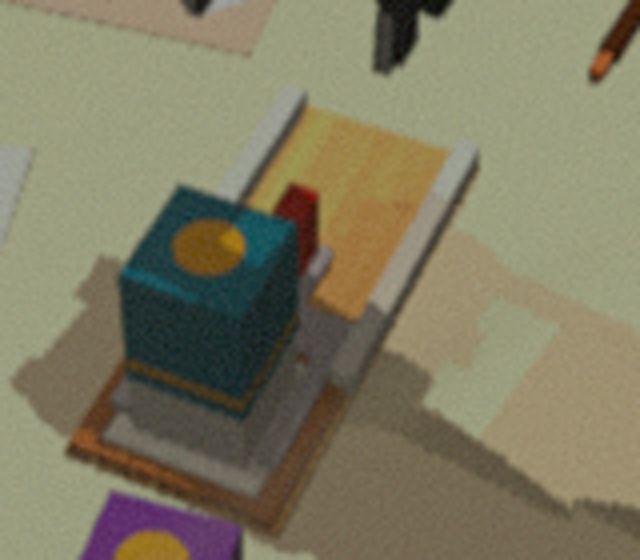

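The grip at crop (298,225) now sits tight behind the tin, with a tine along each side of the foot, so the fork is home. The 14 N I felt at the stop agrees. Next is the lid.

```bash
python3 -m creep '{"translation":[[0.15,0,0],[0.3,0,0],[0.3,0,0],[0.3,0,0],[0.157,0,0],[0,0,0],[0,0,0],[0,0,0]],"dr":[[0,0,0],[0,0,0],[0,0,0],[0,0,0],[0,0,0],[0,0,0],[0,0,0],[0,0,0]],"fingers":[0,0,0,0,0,0,0,0]}'|head -2
python3 d.py 0.4845 0.079 0.102 83
python3 - <<'E'
from bench import *
from h import *
g=get_image("side"); report(g); cv2.imwrite("pics/s3.png",cv2.resize(g["pixels"][180:340,230:400,::-1],None,fx=3.5,fy=3.5,interpolation=cv2.INTER_CUBIC))
E
```

```text
time_s: 7.53
position: [0.4843, 0.078, 0.1907]
shift units(now axes) [0.014 0.002 1.182] (target axes) [1.400e-02 1.000e-03 1.182e+00] turn units [-0.0006  0.0002  0.0009]
t 7.53 pos [0.4843 0.078  0.1907] F [-0.4  0.7 -0.2] w 0.0859 grip 0.0 j [-0.08  0.34  1.57 -0.    1.23  0.04]
teal all 887 rect [462.9  83.3] [ 60.5 100. ] 81.3 median [476.1  98.1 124.2] zrange [ 76.1 127.2]
lid top 1123 rect [484.2  78.3] [ 62.7 112.7] 83.5 median [484.2  82.4 125.8] zrange [122.7 194.4]
grip 24 rect [473.   -9.5] [15.3 12.3] 0.5 median [476.4  -5.7  62.9] zrange [60.3 65.8]
blue tile 1269 rect [ 508.9 -321. ] [128.8 122.4] 87.2 median [ 495.6 -308.8    5.3] zrange [2.6 7.9]
```

View pics/s3.png

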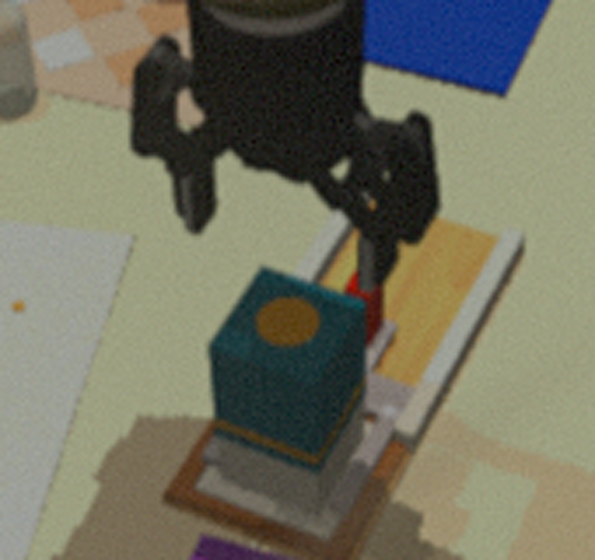

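The fingers, with tips at crop (198,225) and (375,280), stand evenly either side of the lid top at (290,320). I'll go down and close.

```bash
python3 -m creep '{"translation":[[0.014,0,0.15],[0,0,0.2],[0,0,0.2],[0,0,0.2],[0,0,0.2],[0,0,0.15],[0,0,0.08],[0,0,0]],"dr":[[0,0,0],[0,0,0],[0,0,0],[0,0,0],[0,0,0],[0,0,0],[0,0,0],[0,0,0]],"fingers":[0,0,0,0,0,0,0,0]}'|sed -n '1,2p;4p'
python3 -m creep '{"translation":[[0,0,0],[0,0,0],[0,0,0],[0,0,0],[0,0,0],[0,0,0],[0,0,0],[0,0,0]],"dr":[[0,0,0],[0,0,0],[0,0,0],[0,0,0],[0,0,0],[0,0,0],[0,0,0],[0,0,0]],"fingers":[1,1,1,1,1,1,1,1]}'|tail -2
python3 d.py 0.4845 0.079 0.102 83
```

```text
time_s: 8.25
position: [0.4842, 0.0788, 0.1016]
contact_force: [0.0, 0.4, -0.4]
width: 0.0593
grip_force: 65.7
shift units(now axes) [-0.004 -0.008  0.02 ] (target axes) [-0.004 -0.008  0.02 ] turn units [0.0013 0.0002 0.001 ]
t 8.92 pos [0.4851 0.0793 0.1035] F [-0.3 -1.7  6.8] w 0.0593 grip 65.7 j [-0.08  0.46  1.68 -0.    1.    0.04]
```

```bash
python3 -m creep '{"translation":[[0,0,-0.05],[0,0,-0.08],[0,0,-0.1],[0,0,-0.1],[0,0,-0.1],[0,0,-0.1],[0,0,-0.1],[0,0,-0.1]],"dr":[[0,0,0],[0,0,0],[0,0,0],[0,0,0],[0,0,0],[0,0,0],[0,0,0],[0,0,0]],"fingers":[1,1,1,1,1,1,1,1]}'|sed -n '1,2p;4,6p'
python3 -m creep '{"translation":[[0,0,-0.1],[0,0,-0.1],[0,0,-0.1],[0,0,-0.1],[0,0,-0.12],[0,0,-0.12],[0,0,-0.12],[0,0,0]],"dr":[[0,0,0],[0,0,0],[0,0,0],[0,0,0],[0,0,0],[0,0,0],[0,0,0],[0,0,0]],"fingers":[1,1,1,1,1,1,1,1]}'|sed -n '1,2p;4,6p'
python3 d.py 0.5105 -0.323 0.2 86.5
python3 - <<'E'
from bench import *
from h import *
g=get_image("side"); cv2.imwrite("pics/s4.png",cv2.resize(g["pixels"][180:340,230:400,::-1],None,fx=3.5,fy=3.5,interpolation=cv2.INTER_CUBIC))
E
```

```text
time_s: 9.58
position: [0.4845, 0.0795, 0.1581]
contact_force: [-0.3, -0.3, -11.0]
width: 0.059
grip_force: 66.7
time_s: 10.25
position: [0.4853, 0.0794, 0.2163]
contact_force: [0.7, -0.6, -0.7]
width: 0.0594
grip_force: 67.3
shift units(now axes) [-5.287  0.978  0.22 ] (target axes) [-5.335  0.663  0.218] turn units [ 0.0022 -0.0001 -0.0378]
t 10.25 pos [0.4853 0.0794 0.2163] F [ 0.7 -0.6 -0.7] w 0.0594 grip 67.3 j [-0.08  0.31  1.53  0.    1.3   0.04]
```

View pics/s4.png

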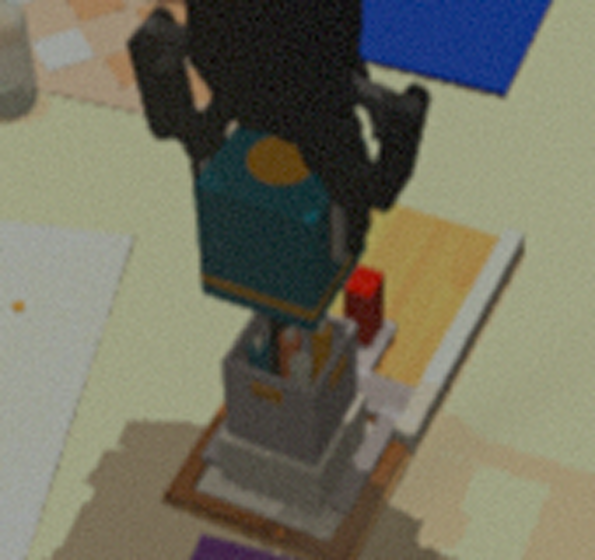

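The lid is off cleanly, with its mouth (crop y≈300) above the tubes. The tin stays in the holder and the fork stays home. I'll carry the lid to the tile.

```bash
python3 -m creep '{"translation":[[0,0,0],[-0.1,0.015,0],[-0.2,0.025,0],[-0.3,0.035,0],[-0.35,0.045,0],[-0.4,0.05,0],[-0.4,0.05,0],[-0.4,0.05,0]],"dr":[[0,0,-0.0378],[0,0,0],[0,0,0],[0,0,0],[0,0,0],[0,0,0],[0,0,0],[0,0,0]],"fingers":[1,1,1,1,1,1,1,1]}'|sed -n '1,2p;4,6p'
python3 -m creep '{"translation":[[-0.4,0.05,0],[-0.4,0.05,0],[-0.4,0.05,0],[-0.4,0.05,0],[-0.4,0.05,0],[-0.35,0.045,0],[-0.3,0.035,0],[-0.25,0.03,0]],"dr":[[0,0,0],[0,0,0],[0,0,0],[0,0,0],[0,0,0],[0,0,0],[0,0,0],[0,0,0]],"fingers":[1,1,1,1,1,1,1,1]}'|sed -n '1,2p;4,6p'
python3 d.py 0.5105 -0.323 0.0585 86.5
```

```text
time_s: 10.97
position: [0.4946, -0.0846, 0.2139]
contact_force: [-0.6, 0.6, -1.1]
width: 0.0593
grip_force: 67.3
time_s: 11.63
position: [0.508, -0.3038, 0.2135]
contact_force: [0.4, 0.4, -1.6]
width: 0.0593
grip_force: 67.3
shift units(now axes) [-0.255  0.052  2.067] (target axes) [-0.254  0.049  2.067] turn units [-0.0007 -0.0003 -0.0019]
t 11.63 pos [ 0.508  -0.3038  0.2135] F [ 0.4  0.4 -1.6] w 0.0593 grip 67.3 j [-0.74  0.49  1.25 -0.    1.41 -0.67]
```

```bash
python3 -m creep '{"translation":[[-0.18,0.03,0.1],[-0.08,0.015,0.25],[0,0,0.3],[0,0,0.3],[0,0,0.3],[0,0,0.25],[0,0,0.15],[0,0,0]],"dr":[[0,0,0],[0,0,0],[0,0,0],[0,0,0],[0,0,0],[0,0,0],[0,0,0],[0,0,0]],"fingers":[1,1,1,1,1,1,1,1]}'|sed -n '1,2p;4,6p'
python3 d.py 0.5105 -0.323 0.0585 86.5
python3 - <<'E'
from bench import *
from h import *
g=get_image("side"); P=cloud(g); Q=P.copy()
c=cv2.cvtColor(g["pixels"],cv2.COLOR_RGB2HSV).astype(int); m=(c[...,0]>80)&(c[...,0]<105)&(c[...,1]>80)&(P[...,1]<-.25)&(P[...,1]>-.4)&(P[...,0]<.62)&(P[...,2]>.02)&(g["range_z"]>0)
rect(m,P,"lid")
cv2.imwrite("pics/s5.png",cv2.resize(g["pixels"][70:230,270:430,::-1],None,fx=3.5,fy=3.5,interpolation=cv2.INTER_CUBIC))
E
```

```text
time_s: 12.3
position: [0.5095, -0.3202, 0.0872]
contact_force: [-0.4, 0.1, -2.1]
width: 0.0597
grip_force: 67.3
shift units(now axes) [-0.038  0.017  0.382] (target axes) [-0.037  0.015  0.382] turn units [-0.003  -0.0025 -0.0006]
t 12.3 pos [ 0.5095 -0.3202  0.0872] F [-0.4  0.1 -2.1] w 0.0597 grip 67.3 j [-0.76  0.63  1.38  0.    1.14 -0.7 ]
lid 806 rect [ 498.5 -305.4] [63.5 94.6] 62.5 median [ 509.1 -292.8   90.6] zrange [ 49.6 140.6]
```

View pics/s5.png

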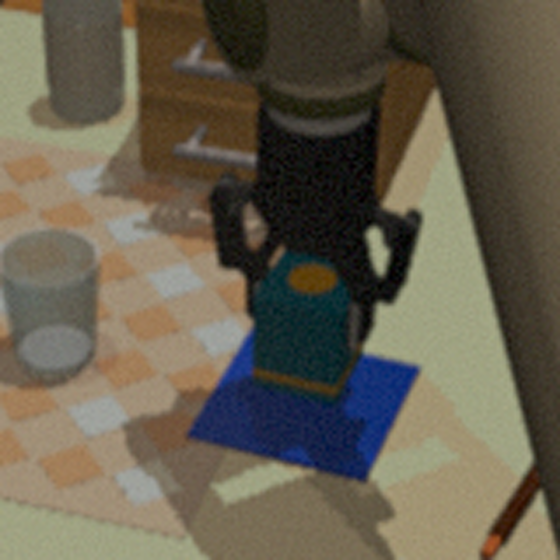

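The lid is upright above the tile, its mouth at about crop (305,390) with the tile all round, and the tumbler and marker are clear. I'll lower slowly.

```bash
python3 -m creep '{"translation":[[-0.037,0.015,0.08],[0,0,0.08],[0,0,0.07],[0,0,0.05],[0,0,0.03],[0,0,0.01],[0,0,0],[0,0,0]],"dr":[[0,0,0],[0,0,0],[0,0,0],[0,0,0],[0,0,0],[0,0,0],[0,0,0],[0,0,0]],"fingers":[1,1,1,1,1,1,1,1]}'|sed -n '1,4p'
python3 d.py 0.5105 -0.323 0.0585 86.5
python3 -m creep '{"translation":[[0,0,0.015],[0,0,0.015],[0,0,0.01],[0,0,0.01],[0,0,0],[0,0,0],[0,0,0],[0,0,0]],"dr":[[0,0,0],[0,0,0],[0,0,0],[0,0,0],[0,0,0],[0,0,0],[0,0,0],[0,0,0]],"fingers":[1,1,1,1,1,1,1,1]}'|sed -n '1,4p'
python3 d.py 0.5105 -0.323 0.0585 86.5
```

```text
time_s: 13.02
position: [0.5118, -0.324, 0.0668]
tool_rot: [0.728, 0.685, 0.0, 0.0]
contact_force: [0.1, -0.2, -0.7]
shift units(now axes) [ 0.012 -0.019  0.11 ] (target axes) [ 0.012 -0.019  0.11 ] turn units [ 0.0002  0.0001 -0.    ]
t 13.02 pos [ 0.5118 -0.324   0.0668] F [ 0.1 -0.2 -0.7] w 0.0594 grip 67.3 j [-0.76  0.66  1.39  0.    1.09 -0.7 ]
time_s: 13.68
position: [0.5118, -0.324, 0.0629]
tool_rot: [0.728, 0.685, 0.0, 0.0]
contact_force: [-0.2, 0.1, -1.8]
shift units(now axes) [ 0.012 -0.018  0.058] (target axes) [ 0.012 -0.018  0.058] turn units [ 0.0001  0.     -0.    ]
t 13.68 pos [ 0.5118 -0.324   0.0629] F [-0.2  0.1 -1.8] w 0.0595 grip 67.3 j [-0.76  0.67  1.39  0.    1.08 -0.7 ]
```

```bash
python3 -m creep '{"translation":[[0.012,-0.015,0.01],[0,0,0.01],[0,0,0.01],[0,0,0.01],[0,0,0.01],[0,0,0],[0,0,0],[0,0,0]],"dr":[[0,0,0],[0,0,0],[0,0,0],[0,0,0],[0,0,0],[0,0,0],[0,0,0],[0,0,0]],"fingers":[1,1,1,1,1,1,1,1]}'|sed -n '1,4p'
python3 d.py 0.5105 -0.323 0.0585 86.5
```

```text
time_s: 14.35
position: [0.5107, -0.323, 0.0591]
tool_rot: [0.728, 0.685, -0.0, 0.0]
contact_force: [-0.1, -0.2, -1.9]
shift units(now axes) [ 0.    -0.002  0.008] (target axes) [ 0.    -0.002  0.008] turn units [ 0.  0. -0.]
t 14.35 pos [ 0.5107 -0.323   0.0591] F [-0.1 -0.2 -1.9] w 0.0598 grip 67.3 j [-0.76  0.67  1.4  -0.    1.07 -0.7 ]
```

Still hanging at -1.9 N; I'll lower until it touches.

```bash
python3 -m creep '{"translation":[[0,0,0.01],[0,0,0.008],[0,0,0.007],[0,0,0.005],[0,0,0],[0,0,0],[0,0,0],[0,0,0]],"dr":[[0,0,0],[0,0,0],[0,0,0],[0,0,0],[0,0,0],[0,0,0],[0,0,0],[0,0,0]],"fingers":[1,1,1,1,1,1,1,1]}'|sed -n '1,4p'
python3 d.py 0.5105 -0.323 0.0585 86.5
```

```text
time_s: 15.02
position: [0.5107, -0.3231, 0.0585]
tool_rot: [0.728, 0.685, -0.0, 0.001]
contact_force: [-4.2, 2.4, 12.0]
shift units(now axes) [ 0.001 -0.003  0.   ] (target axes) [ 0.001 -0.003  0.   ] turn units [ 0.0006  0.0006 -0.    ]
t 15.02 pos [ 0.5107 -0.3231  0.0585] F [-4.2  2.4 12. ] w 0.0591 grip 69.1 j [-0.76  0.67  1.4  -0.    1.07 -0.7 ]
```

```bash
python3 -m creep '{"translation":[[0,0,-0.016],[0,0,0],[0,0,0],[0,0,0],[0,0,0],[0,0,0],[0,0,0],[0,0,0]],"dr":[[0,0,0],[0,0,0],[0,0,0],[0,0,0],[0,0,0],[0,0,0],[0,0,0],[0,0,0]],"fingers":[1,1,0,0,0,0,0,0]}'|sed -n '1,5p'
python3 -m creep '{"translation":[[0,0,-0.05],[0,0,-0.1],[0,0,-0.2],[0,0,-0.3],[0,0,-0.4],[0,0,-0.4],[0,0,-0.3],[0,0,0]],"dr":[[0,0,0],[0,0,0],[0,0,0],[0,0,0],[0,0,0],[0,0,0],[0,0,0],[0,0,0]],"fingers":[0,0,0,0,0,0,0,0]}'|sed -n '1,5p'
python3 - <<'E'
from bench import *
from h import *
for n in ("side","top"):
    g=get_image(n); P=cloud(g); report(g)
    c=cv2.cvtColor(g["pixels"],cv2.COLOR_RGB2HSV).astype(int); m=(P[...,1]<-.25)&(P[...,1]>-.4)&(P[...,0]<.58)&(P[...,0]>.44)&(P[...,2]>.076)&(P[...,2]<.09)&(g["range_z"]>0)
    rect(m,P,"placed lid top")
    cv2.imwrite(f"pics/{n}6.png",g["pixels"][:,:,::-1])
E
```

```text
time_s: 15.68
position: [0.5107, -0.323, 0.0579]
tool_rot: [0.728, 0.685, -0.0, -0.0]
contact_force: [-0.2, -0.4, 0.0]
width: 0.0854
time_s: 16.35
position: [0.5119, -0.324, 0.1952]
tool_rot: [0.728, 0.685, 0.0, 0.005]
contact_force: [-0.7, 0.4, -0.2]
width: 0.085
teal all 19 rect [496.3  91. ] [9.1 5.4] 23.3 median [494.9  91.7 112.7] zrange [106.9 114.2]
lid top 2
grip 69 rect [472.9 -12.1] [16.3 18.4] 4.6 median [472.2 -10.1  63.8] zrange [59.2 65.7]
blue tile 920 rect [ 510.4 -322.1] [128.6 126.3] 86.5 median [ 483.3 -292.9    5.4] zrange [2.7 8. ]
placed lid top 431 rect [ 510.4 -322.8] [63.9 60.7] 86.3 median [ 509.5 -321.2   80.4] zrange [77.4 82.7]
teal all 10 rect [492.6  88. ] [8.4 3.6] 84.9 median [492.8  86.6 112.8] zrange [101.7 118. ]
lid top 8 rect [482.3  77.9] [23.4 27. ] 80.6 median [478.1  72.5 121.3] zrange [120.2 122.1]
grip 0
blue tile 627 rect [ 518.1 -293.6] [ 62.2 114.5] 85.0 median [ 538.  -281.2    6.3] zrange [2.7 9.7]
placed lid top 1
```

View pics/side6.png

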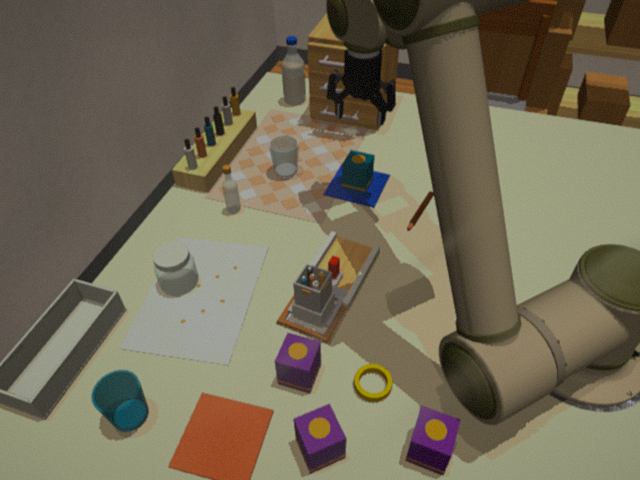

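The lid stands upright in the middle of the blue tile at (357,172), within 1 mm of its centre. The fork is home at (334,262), the tin is in its holder, and everything else is where it was.

```bash
python3 -c "
from bench import *
print(job_done())"
```

```text
the job is handed in; nothing more can be done
None
```

The job is handed in: the fork was slid fully home, the teal lid was drawn off, and it now stands upright with its mouth down on the blue tile, within about 1 mm of the centre, after about 16.5 s of the 54 s allowed.

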